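Pair each taped cover with its own throttle body

ROBOT

A 6-joint arm with a two-finger parallel gripper is mounted at the origin on a cart in front of the work surface, level with it; the furniture and walls round the work are solid. World frame = base frame: x ahead of the robot, y to its left, z up, the work surface at z = 0. Lengths are in mm, angles in degrees, forces in N, time in s.
With the tool pointing down it reaches from about 325 to 925 mm from the base axis. Payload 3.1 kg.
Tool frame: the origin (TCP) lies at the very end of the fingers, on their centre line; the grasp point (between the pads) lies 19 mm behind it; z points along the fingers, y is the line along which they close (so a half turn about z gives the same grasp; the last joint's range is limited). The gripper opens to 85 mm and grips with 20 to 120 N. Pads are 22 mm wide; open, the fingers measure 114 mm over their backs; the gripper's body (76 mm by 85 mm) begins 54 mm behind the grasp point. The pads swing forward as they close: fully open they stand 13 mm farther back than shut.
Start: joints at [69.259, 12.427, 92.441, -0, 75.132, -6.429], TCP at [154.487, 605.618, 231.3] pointing down, gripper open.
Joint ranges: [-157.48, 157.48], [-44.54, 120.13], [17.64, 146.25], [-64.5, 244.5], [7.68, 150.69], [-147.95, 147.95]. Speed limits (degrees/s): [159.86, 159.86, 180, 180, 180, 180].

INTERFACE

Orientations are given as [roll, pitch, yaw] about the fixed x, y, z axes, in that order (R = Rz(yaw) Ry(pitch) Rx(roll)).
In Python, from station import ctrl gives the robot as it stands. Calls block until the motion is done:
- ctrl.goto(position, orientation): joint-space move of the TCP to a pose.
- ctrl.move_l(position, attitude=None, speed=150): straight line of the TCP; attitude=None keeps the orientation; speed is the mean speed in mm/s.
- ctrl.move_j(angles): joint-space move.
- ctrl.grip(opening, squeeze=None): finger opening in mm; squeeze is the grip in N (None keeps the last); returns when the fingers have stopped.
- ctrl.wait(seconds).
- ctrl.solve_ik(position, orientation): joint angles nearest the present ones, or None.
- ctrl.get_obs(): the state.
- ctrl.get_image(name): name is "scene" or "top" or "wrist"; returns the picture (480x640x3 uint8, red, green, blue); there is no depth.
- ctrl.get_calibration(name): a dict with "fx", "fy", "cx", "cy" (pixels), "R" (3x3) and "t" (3): a world point X has camera coordinates R X + t; the wrist camera has in their place "mount" (4x4, takes a point from camera to tool coordinates, whose origin is the TCP and whose axes are the flange's). Camera axes: x right, y down, z forward; pixel columns grow to the right and rows downward; lengths in mm; the calibration is good to about 2 mm. The wrist camera is an equidistant fisheye: a pixel r from the principal point sees the ray r / f radians off the axis. A picture is of the moment at which its call begins: read the wrist's pose just before it. get_calibration takes no time and is no camera call.
A pose or a line that the arm cannot do raises ctrl.Unreachable and nothing moves.
- ctrl.sign_off(): hands the job in; it is judged then, once.
The state is a dict: "t": time; "joint_pos": joint angles; "qvel": joint speeds; "effort": joint torques, N m; "tcp_pos": TCP position; "ee_rot": TCP orientation; "wrist_force": force on the tool from outside, world axes, zero at the start; "moment": the same for the moment, N m; "grip_width": finger opening in mm; "grip_force": force on a finger pad.
Only numpy, scipy, OpenCV 4.12 (cv2) and the standard library are available. Lean on these libraries where they do the work, as an engineer would, in place of code of your own. Each camera call takes 0.05 s, during which the arm holds its last target. There are 200 camera calls.

TASK

Two throttle bodies stand open in sloping nests, and each was calibrated with its own cover: the cover with red tape belongs to the body in the red nest, the cover with yellow tape to the body in the yellow nest. Set both covers fully home on their gear cases, connector end up the slope, and let them go. Leave the spare cover without tape and the other things on the bench where they lie.

Things in the scene. Friction and masses are not known exactly. Their poses are not given: they have to be found in the camera images.
- cover_red: loose black cover with a strip of red tape over its ribs, 121 x 77 mm, 46 mm high, 0.1 kg. Pear-shaped flange 4.5 mm thick, one end square, the other round with a block-shaped connector; pear-shaped spigot below it 104 x 62 x 6 mm, lower edge bevelled. Origin: centre of the flange's underside, 6 mm above the bench as it lies; x to the round connector end, z out of its top
- plug_red (a point): middle of the top of the connector on the cover with red tape, at (30, 0, 46) mm in the cover's frame: the block to grip, 36 mm wide in the cover's y, 26 mm in x. Its sides are free for the top 15 mm or so; below that the ribbed hump is 50 mm wide in y, its ribs and tape 28 to 33 mm above the flange's underside. Axes as the cover's
- case_red: open gear case of the white throttle body in the red nest. Origin: centre of its rim face; z out of the case, 30 degrees from vertical, leaning to the nest's front; x up the slope to the round end. A cover fully home has this very position and these axes. Cavity 108 x 66 mm, pear-shaped, 9 mm deep: the spigot has 2 mm play all round, fits one way only, and lies there by its own weight
- nest_red: red-painted steel nest, 160 x 126 mm, fixed to the bench, with the throttle body held fast in it; front plate towards -x. Origin: on the bench straight below the case's rim centre, which is 138 mm above it; the rim slopes from about 0.11 m high at the front to 0.17 m at the back
- cover_yellow: loose black cover with a strip of yellow tape over its ribs, 121 x 77 mm, 46 mm high, 0.1 kg. Pear-shaped flange 4.5 mm thick, one end square, the other round with a block-shaped connector; pear-shaped spigot below it 104 x 62 x 6 mm, lower edge bevelled. Origin: centre of the flange's underside, 6 mm above the bench as it lies; x to the round connector end, z out of its top
- plug_yellow (a point): middle of the top of the connector on the cover with yellow tape, at (30, 0, 46) mm in the cover's frame: the block to grip, 36 mm wide in the cover's y, 26 mm in x. Its sides are free for the top 15 mm or so; below that the ribbed hump is 50 mm wide in y, its ribs and tape 28 to 33 mm above the flange's underside. Axes as the cover's
- case_yellow: open gear case of the white throttle body in the yellow nest. Origin: centre of its rim face; z out of the case, 30 degrees from vertical, leaning to the nest's front; x up the slope to the round end. A cover fully home has this very position and these axes. Cavity 108 x 66 mm, pear-shaped, 9 mm deep: the spigot has 2 mm play all round, fits one way only, and lies there by its own weight
- nest_yellow: yellow-painted steel nest, 160 x 126 mm, fixed to the bench, with the throttle body held fast in it; front plate towards -x. Origin: on the bench straight below the case's rim centre, which is 138 mm above it; the rim slopes from about 0.11 m high at the front to 0.17 m at the back
- cover_spare: spare cover of the same make without any tape; it belongs to neither body and stays where it lies. Origin and axes as on the other covers
- screw_cup: small open bright metal cup of cover screws, 63 mm across, 35 mm high; bystander near the nests. Origin: centre of its underside
- threadlocker: standing dark red squeeze bottle, 26 x 38 x 112 mm, behind the nests; bystander. Origin: centre of its underside
- oiler: standing white squeeze bottle with a yellow cap, 29 x 42 x 123 mm, behind the nests; bystander. Origin: centre of its underside
- tape_roll: yellow roll of tape, 92 mm across, 19 mm high, lying flat; bystander. Origin: centre of its underside
- caliper: digital caliper lying flat, 68 x 211 x 17 mm; bystander. Origin: centre of its underside
- marker_red: red and white marker pen lying near the blue parts box, 17 x 128 x 18 mm; bystander. Origin: centre of its underside

How it is judged:
By the outcome, as a careful person would: the job done as asked, in the order asked, and still so for the second after the job is handed in, with the robot touching nothing.
It also fails if it takes over 51 s, if anything falls off the work surface, if the arm or the gripper's body presses on something with over 40 N, if the wrist force passes 120 N, or if a joint passes its speed limit or range.

## Working session

There is one attempt and no reset: what is moved stays moved. The work goes in short steps, each a Python script; the robot and the scene stay as the last script left them, time stands still between calls to the robot, and variables do not carry over. Pictures are saved under pics/ and viewed, at most 10 in all, crops included, and the job is handed in when it is done.

```bash
mkdir -p pics; ls
python3 - <<'E'
from station import ctrl
import cv2, numpy as np
for n in ["scene","top","wrist"]:
    im=ctrl.get_image(n); cv2.imwrite(f"pics/{n}0.png",im[:,:,::-1]); 
    c=ctrl.get_calibration(n); print(n,{k:np.round(v,4).tolist() for k,v in c.items()})
o=ctrl.get_obs(); print(o["t"],o["tcp_pos"],o["ee_rot"],o["grip_width"])
E
```

```text
pics
station.py
scene {'fx': 464.3045, 'fy': 464.3045, 'cx': 313.9902, 'cy': 247.5511, 'R': [[0.716, -0.6978, -0.0233], [-0.4106, -0.3939, -0.8224], [0.5647, 0.5983, -0.5685]], 't': [-599.2163, 191.8572, 1085.7398]}
top {'fx': 454.0528, 'fy': 454.0528, 'cx': 319.811, 'cy': 238.1643, 'R': [[0.0543, -0.9985, -0.0028], [-0.9767, -0.0526, -0.2079], [0.2074, 0.014, -0.9782]], 't': [-296.28, 553.1001, 956.7267]}
wrist {'fx': 371.6483, 'fy': 371.6483, 'cx': 316.4035, 'cy': 242.1277, 'mount': [[0.0005, -0.9457, -0.325, 83.5139], [1.0, 0.0008, -0.0009, -0.0429], [0.0011, -0.325, 0.9457, -143.1562], [0.0, 0.0, 0.0, 1.0]]}
0.15 [154.24394578 605.0168699  230.21871227] [-1.79891697e+02 -1.34907918e-02  1.65686330e+02] 85.39778961761152
```

View pics/top0.png

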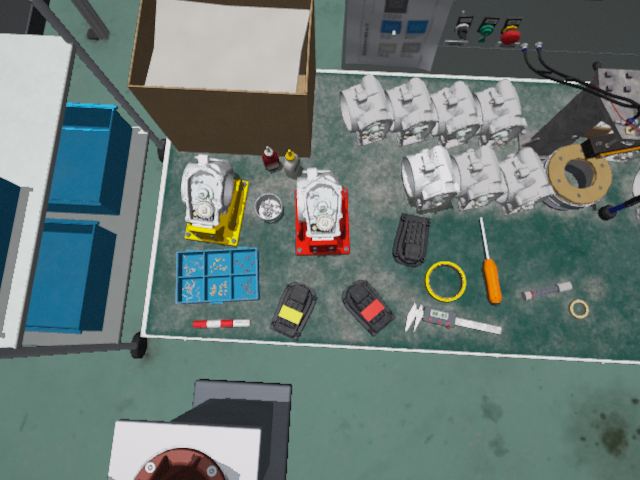

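View pics/scene0.png

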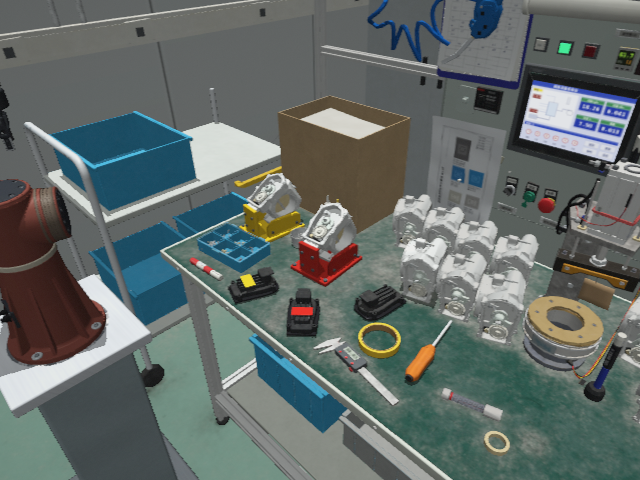

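```bash
cat > h.py <<'E'
import numpy as np, cv2
from station import ctrl
from scipy.spatial.transform import Rotation as Ro
def rot(e): return Ro.from_euler('xyz',e,degrees=True).as_matrix()
def eul(R): return Ro.from_matrix(R).as_euler('xyz',degrees=True)
CAL={n:ctrl.get_calibration(n) for n in("scene","top","wrist")}
def shot(n,name=None):
    o=ctrl.get_obs(); im=ctrl.get_image(n)
    T=np.eye(4);T[:3,:3]=rot(o["ee_rot"]);T[:3,3]=o["tcp_pos"]
    if name: cv2.imwrite(f"pics/{name}.png",im[:,:,::-1]); np.save(f"pics/{name}.npy",T)
    return im,T
def ray(n,uv,T=None):
    c=CAL[n]; x=(uv[0]-c["cx"])/c["fx"]; y=(uv[1]-c["cy"])/c["fy"]
    if n!="wrist":
        R=np.array(c["R"]); d=R.T@[x,y,1]; return -R.T@np.array(c["t"]),d/np.linalg.norm(d)
    r=np.hypot(x,y)+1e-12; d=np.array([x/r*np.sin(r),y/r*np.sin(r),np.cos(r)])
    M=T@np.array(c["mount"]); return M[:3,3],M[:3,:3]@d
def onz(r,z): return r[0]+r[1]*(z-r[0][2])/r[1][2]
def tri(rs):
    A=0;b=0
    for o,d in rs: P=np.eye(3)-np.outer(d,d);A=A+P;b=b+P@o
    X=np.linalg.solve(A,b); return X,[round(float(np.linalg.norm((np.eye(3)-np.outer(d,d))@(X-o))),2) for o,d in rs]
def proj(X,T):
    c=CAL["wrist"]; M=np.linalg.inv(T@np.array(c["mount"])); p=M[:3,:3]@X+M[:3,3]
    th=np.arctan2(np.hypot(p[0],p[1]),p[2]); f=th/np.hypot(p[0],p[1])*c["fx"]; return np.array([c["cx"]+f*p[0],c["cy"]+f*p[1]])
def mask(im,col):
    h=cv2.cvtColor(im,cv2.COLOR_RGB2HSV)
    if col=="red": m=cv2.inRange(h,(0,150,90),(6,255,255))|cv2.inRange(h,(174,150,90),(180,255,255))
    else: m=cv2.inRange(h,(25,150,90),(34,255,255))
    return cv2.morphologyEx(m,cv2.MORPH_OPEN,np.ones((3,3),np.uint8))
def blobs(im,col,amin=60):
    n,l,s,c=cv2.connectedComponentsWithStats(mask(im,col)); return [(c[i].round(1).tolist(),int(s[i,4]),s[i,:4].tolist()) for i in range(1,n) if s[i,4]>amin]
E
python3 - <<'E'
from h import *
for n in("top","scene"):
    im=cv2.imread(f"pics/{n}0.png")[:,:,::-1]
    for c in("red","yellow"): print(n,c,blobs(im,c))
print("red tape",tri([ray("top",(372,310)),ray("scene",(303,311))]))
print("yel tape",tri([ray("top",(290,314)),ray("scene",(248,281))]))
for nm,uv in dict(redcase=(322,205),yelcase=(208,195)).items(): print(nm,onz(ray("top",uv),138))
a=cv2.imread("pics/top0.png")[140:345,160:440]; cv2.imwrite("pics/topc.png",cv2.resize(a,None,fx=2.8,fy=2.8,interpolation=3))
E
```

```text
top red [([510.8, 34.7], 140, [502, 30, 18, 10]), ([327.7, 234.8], 870, [296, 193, 54, 62]), ([371.9, 309.8], 256, [361, 300, 22, 20]), ([199.0, 323.8], 84, [193, 321, 13, 7]), ([226.5, 323.0], 84, [221, 320, 12, 7])]
top yellow [([243.9, 194.5], 79, [240, 186, 8, 17]), ([234.5, 227.7], 286, [224, 204, 21, 41]), ([198.4, 230.7], 222, [186, 223, 31, 17])]
scene red [([545.9, 205.0], 166, [539, 198, 14, 15]), ([318.1, 264.7], 980, [292, 241, 69, 44]), ([346.7, 249.0], 76, [338, 244, 18, 12]), ([301.7, 310.6], 177, [291, 307, 22, 9])]
scene yellow [([247.4, 280.5], 135, [241, 275, 14, 12])]
red tape (array([ 418.93487436, -390.98592531,   33.20588179]), [1.96, 1.96])
yel tape (array([ 399.91385253, -209.68659959,   31.52485906]), [1.29, 1.29])
redcase [ 622.12965485 -267.8323865   138.        ]
yelcase [631.08339527 -27.93399791 138.        ]
```

View pics/topc.png

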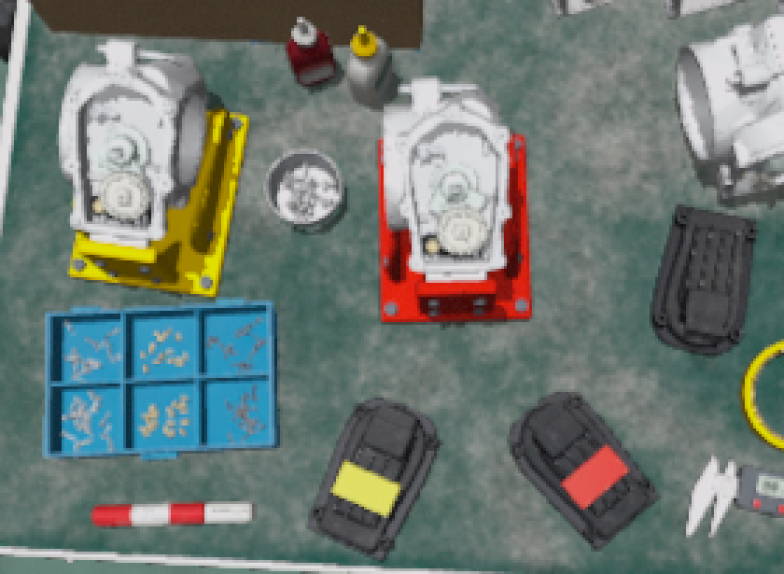

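Run:
```python
from h import *
print("shelf corner",tri([ray("top",(17,346)),ray("scene",(93,213))]), "far",tri([ray("top",(73,40)),ray("scene",(283,150))]))
D=[180,0,180]
for p in [(100,360,380),(330,-130,300),(400,-210,150),(420,-390,150),(600,-210,280),(600,-85,280)]:
    print(p,np.round(ctrl.solve_ik(p,D),1) if ctrl.solve_ik(p,D) is not None else None)
for p,y in [((622,-268,150),0),((631,-28,150),-10)]:
  for s in(0,180):
    R=rot([0,0,y])@rot([0,-30,0])@np.diag([-1,1,-1])@rot([0,0,s])
    print(p,s,ctrl.solve_ik(p,eul(R)))
```

```text
shelf corner (array([280.4475637 , 391.08444865,  36.03931983]), [19.54, 19.54]) far (array([1.06658929e+03, 4.09992331e+02, 5.64496062e-01]), [7.57, 7.57])
(100, 360, 380) [ 63.7 -25.2 111.1   0.   94.1 -26.3]
(330, -130, 300) [ -32.9  -26.8  120.3    0.    86.5 -122.9]
(400, -210, 150) [ -36.6   -4.   119.3    0.    64.8 -126.6]
(420, -390, 150) [ -49.9   10.9  103.4    0.    65.6 -139.9]
(600, -210, 280) [ -25.6   11.7   88.     0.    80.3 -115.6]
(600, -85, 280) [ -14.7    8.1   92.2    0.    79.7 -104.7]
(622, -268, 150) 0 [ -37.14225779   10.26665958  109.21493488   28.42643326   39.36064735
 -145.97375813]
(622, -268, 150) 180 [-37.14225779  10.26665958 109.21493488  28.42643326  39.36064735
  34.02624187]
(631, -28, 150) 0 [ -8.55287654   3.21338271 117.0984593   -1.46020818  29.70408033
 -87.47828896]
(631, -28, 150) 180 [ -8.55287654   3.21338271 117.0984593   -1.46020818  29.70408033
  92.52171104]
```

Run:
```python
from h import *
Z=[180,0,0]; A=eul(rot([0,-30,0])@np.diag([1,-1,-1]))
print(A)
ctrl.goto((100,360,380),[180,0,90])
ctrl.move_j([-25,-25.2,111.1,0,94.1,50]); print(ctrl.get_obs()["t"])
for n,p,a in [("c1",(430,-210,150),Z),("c2",(430,-370,150),Z),("n1",(590,-230,240),A),("n2",(590,-80,240),A)]:
    print(n,ctrl.solve_ik(p,a))
    ctrl.goto(p,a); ctrl.wait(.15); shot("wrist",n); print(ctrl.get_obs()["t"],ctrl.get_obs()["tcp_pos"])
a=np.hstack([cv2.imread(f"pics/{n}.png") for n in("c1","c2")]);
b=np.hstack([cv2.imread(f"pics/{n}.png") for n in("n1","n2")]); cv2.imwrite("pics/all.png",cv2.resize(np.vstack([a,b]),(800,600),interpolation=cv2.INTER_AREA))
```

```text
[180. -30.   0.]
3.1667
c1 [-3.44409096e+01 -5.35470985e-01  1.15899266e+02 -2.54444375e-14
  6.46362049e+01  5.55590904e+01]
4.4083 [ 431.1586368  -210.26848362  151.91381444]
c2 [-4.77990475e+01  1.02546735e+01  1.04244596e+02 -2.54444375e-14
  6.55007304e+01  4.22009525e+01]
5.2917 [ 430.18563781 -368.35530326  149.91724472]
n1 [-35.85611449  -1.92487517 111.52659302  23.30504485  47.75561294
  41.80674047]
6.3833 [ 589.54090428 -230.78647476  239.11641783]
n2 [-19.40707646  -8.556631   117.61448594  14.03588611  43.23757026
  62.71139994]
7.2333 [590.28103626 -81.752982   240.10990194]
```

View pics/all.png

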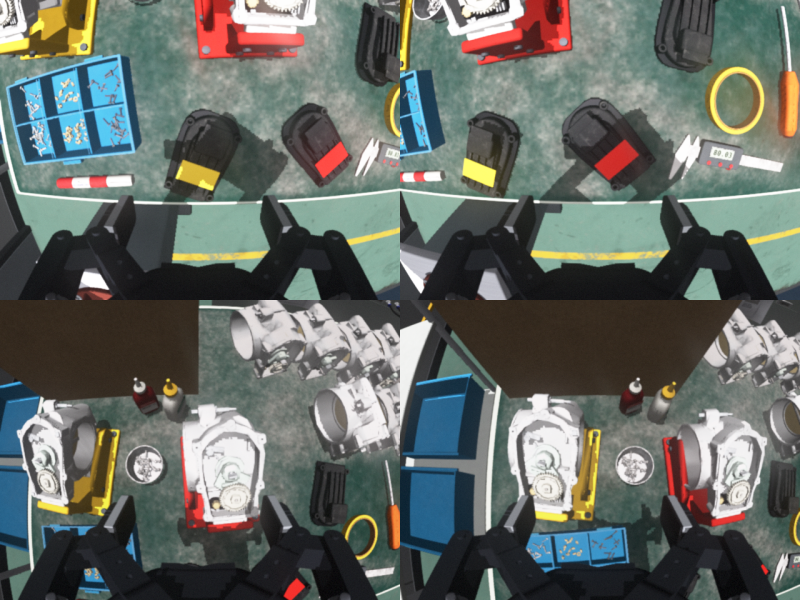

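```bash
cat > crop.py <<'E'
import cv2,numpy as np
def crop(name,x0,y0,w,h,s):
    a=cv2.imread(f"pics/{name}.png")[y0:y0+h,x0:x0+w]; a=cv2.convertScaleAbs(cv2.resize(a,None,fx=s,fy=s,interpolation=cv2.INTER_CUBIC),alpha=1,beta=0)
    a=(255*(a/255.)**.6).astype(np.uint8)
    for v in range(-(-x0//10)*10,x0+w,10):
        p=int((v-x0+.5)*s); cv2.line(a,(p,0),(p,6 if v%50 else 14),(255,255,0),1)
        if v%20==0: cv2.putText(a,str(v),(p-10,22),0,.33,(255,255,0),1)
    for v in range(-(-y0//10)*10,y0+h,10):
        p=int((v-y0+.5)*s); cv2.line(a,(0,p),(6,p),(255,255,0),1)
        if v%20==0: cv2.putText(a,str(v),(8,p+4),0,.33,(255,255,0),1)
    return a
E
python3 - <<'E'
from crop import *
g=lambda *a:crop(*a)
a=np.vstack([np.hstack([g("c1",250,160,160,120+40,2.5)[:300],g("c2",80,165,160,160,2.5)[:300]]),np.hstack([g("c1",430,150,160,160,2.5)[:300],g("c2",250,150,160,160,2.5)[:300]])])
cv2.imwrite("pics/cv.png",a)
E
```

```text
(no output)
```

View pics/cv.png

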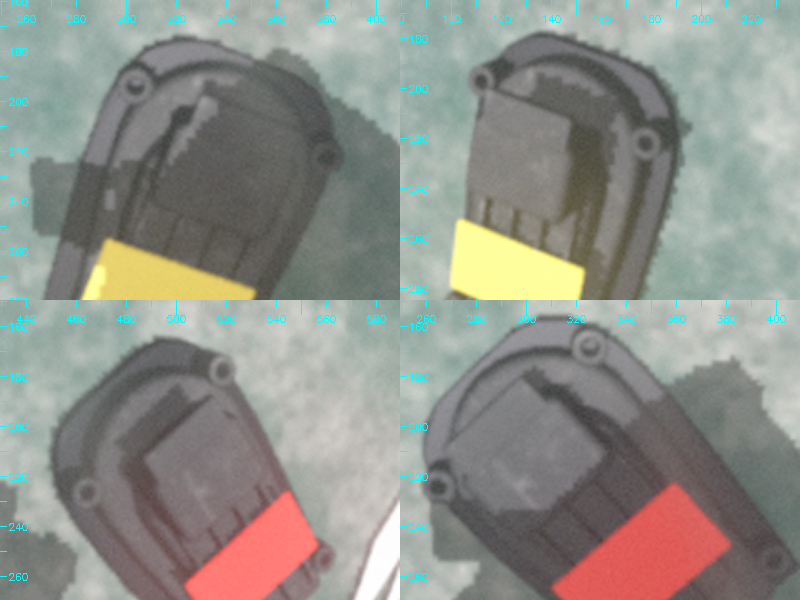

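Run:
```python
from crop import *
g=lambda *a:crop(*a)
cv2.imwrite("pics/cv2.png",np.vstack([np.hstack([g("c1",240,170,160,150,2.5)[75:],g("c2",80,170,160,150,2.5)[75:]]),np.hstack([g("c1",430,150,160,160,2.5)[100:],g("c2",250,150,160,160,2.5)[100:]])]))
cv2.imwrite("pics/nv.png",np.vstack([np.hstack([g("n1",0,140,200,200,2)[:300],g("n2",140,130,200,150,2)]),np.hstack([g("n1",270,150,200,150,2),g("n2",430,150,200,150,2)])]))
```

```text
(no output)
```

View pics/cv2.png

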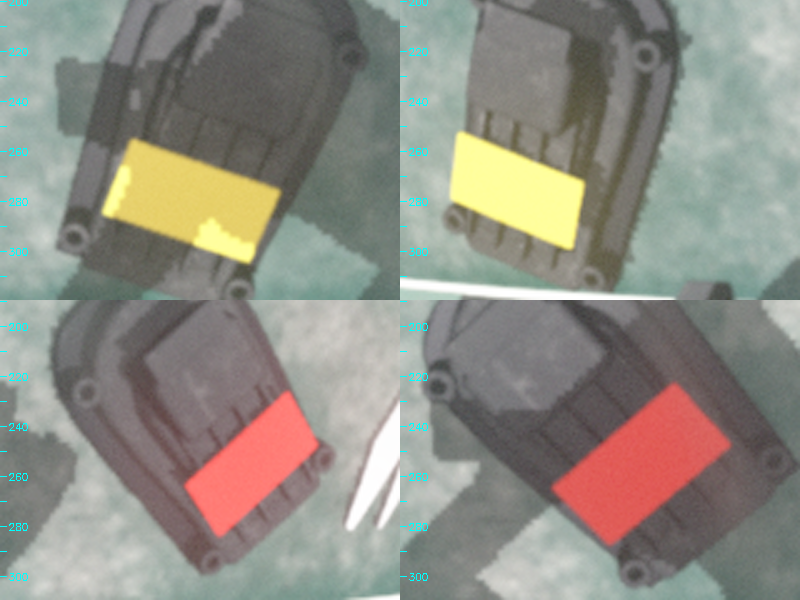

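View pics/nv.png

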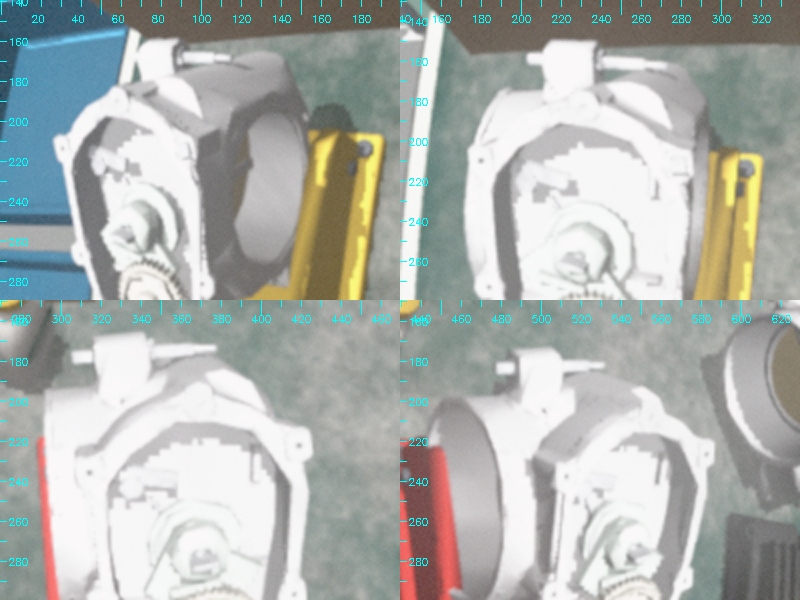

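```bash
cat > cov.py <<'E'
from h import *
P={"yellow":dict(c1=[(303.9,193.9),(380.1,221.5),(269.5,294.3),(335.1,315.9)],c2=[(112.3,195.7),(177.9,221.6),(101.5,286.7),(155.9,311.1)]),
"red":dict(c1=[(464.5,226.1),(518.3,177.5),(513.9,294.3),(558.7,252.7)],c2=[(264.7,223.9),(325.1,168.3),(343.1,298.7),(399.3,253.5)])} # FL FR RL RR
COV={}
for c,v in P.items():
    T={k:np.load(f"pics/{k}.npy") for k in v}
    COV[c]=np.array([tri([ray("wrist",v[k][i],T[k]) for k in v])[0] for i in range(4)])
if __name__=="__main__":
    for c,v in P.items():
        X=COV[c]; print(c,X.round(1).tolist()); T=[np.load(f"pics/{k}.npy") for k in v]
        print([tri([ray("wrist",v[k][i],t) for k,t in zip(v,T)])[1] for i in range(4)])
        f=(X[0]+X[1])/2;r=(X[2]+X[3])/2;d=f-r
        print("yaw",np.degrees(np.arctan2(d[1],d[0])),"yaw f",np.degrees(np.arctan2(*(X[0]-X[1])[[1,0]]))-90,"yaw r",np.degrees(np.arctan2(*(X[2]-X[3])[[1,0]]))-90,"L",np.linalg.norm(d),"Wf",np.linalg.norm(X[0]-X[1]),"Wr",np.linalg.norm(X[2]-X[3]))
        print("mid f,r",f,r,"front(x)")
        # tape centre
        for k,t in zip(v,T):
            im=cv2.imread(f"pics/{k}.png")[:,:,::-1]; print(k,[b for b in blobs(im,c,500)][:5])
E
python3 cov.py
python3 - <<'E'
from crop import *
import crop
def g(n,x0,y0,w=142,h=142):
    im=cv2.imread(f"pics/{n}.png"); l=cv2.cvtColor(im,cv2.COLOR_BGR2GRAY); print(n,np.percentile(l[y0:y0+h,x0:x0+w],[50,80,95,99]))
    lut=np.clip((np.arange(256)-130)*2.0,0,255).astype(np.uint8); cv2.imwrite(f"pics/{n}_d.png",cv2.LUT(im,lut))
    return cv2.rotate(crop.crop(n+"_d",x0,y0,142,190,2.1),cv2.ROTATE_90_COUNTERCLOCKWISE)[:298]
P=[g("n1",10,165),g("n2",165,165),g("n1",288,185),g("n2",490,185)]
w=min(p.shape[1] for p in P);P=[p[:,:w] for p in P]
cv2.imwrite("pics/nv2.png",np.vstack([np.hstack(P[:2]),np.hstack(P[2:])]))
print(w)
E
```

```text
yellow [[461.3, -201.6, 24.3], [439.3, -259.7, 24.4], [378.0, -172.6, 23.7], [357.7, -226.8, 24.9]]
[[0.44, 0.44], [0.44, 0.44], [0.33, 0.33], [0.32, 0.32]]
yaw -20.577478344112198 yaw f -20.739526939200132 yaw r -20.539825299797215 L 88.09239048782875 Wf 62.04338671645377 Wr 57.8490968219429
mid f,r [ 450.27897848 -230.65533164   24.35058142] [ 367.80708629 -199.69317774   24.31472358] front(x)
c1 [([22.6, 72.9], 610, [0, 61, 45, 23])]
c2 []
red [[436.9, -329.5, 25.1], [478.8, -374.7, 25.1], [373.3, -390.4, 24.4], [412.2, -434.1, 22.5]]
[[0.11, 0.11], [0.08, 0.08], [0.1, 0.1], [0.13, 0.13]]
yaw 42.760483203851045 yaw f 42.85134249969582 yaw r 41.694526824628156 L 88.62316318981057 Wf 61.618206586745885 Wr 58.54937864870595
mid f,r [ 457.80425086 -352.12982676   25.09228214] [ 392.74843979 -412.28887782   23.45061412] front(x)
c1 [([356.7, 49.1], 6583, [311, 0, 134, 94]), ([530.3, 255.4], 1454, [504, 227, 53, 57])]
c2 [([205.7, 51.2], 6969, [99, 0, 176, 104]), ([346.5, 255.3], 2237, [311, 224, 71, 63])]
n1 [125. 219. 243. 245.]
n2 [206. 242. 245. 246.]
n1 [230. 242. 245. 246.]
n2 [143. 235. 243. 245.]
399
```

View pics/nv2.png

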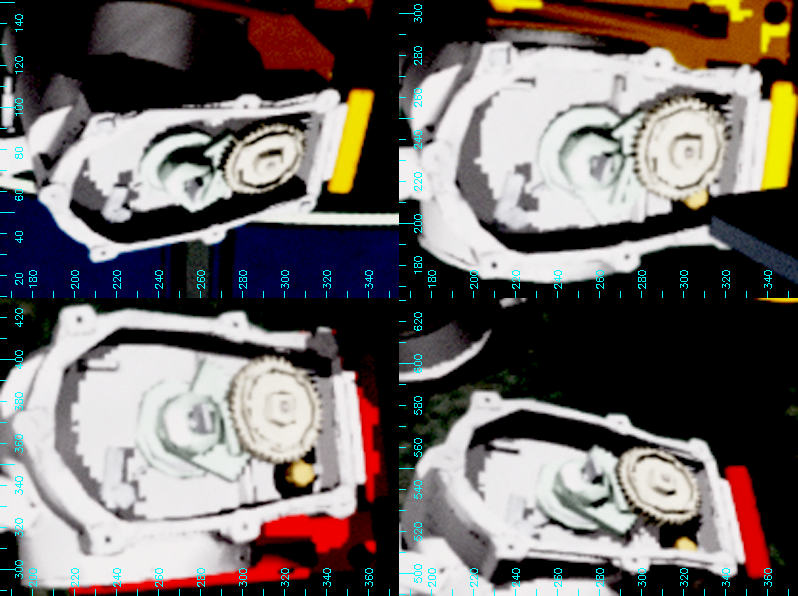

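```bash
cat > rim.py <<'E'
from h import *
T1,T2=np.load("pics/n1.npy"),np.load("pics/n2.npy")
E={"red":([(419.9,222.6),(313.7,235.5),(418,296.9),(320.8,296.9)],[(583.8,226.4),(501.9,224),(572.4,290.7),(507.6,288.3)]),
"yellow":([(93.3,213.5),(31.5,212.5),(103.8,282.1),(40,266.4)],[(281.7,205),(178.5,206),(278.8,287),(182.5,273.5)])}
def frame(o,yaw): F=np.eye(4);F[:3,:3]=rot([0,0,yaw])@rot([0,-30,0]);F[:3,3]=o;return F
def rect(name,F,s=2.667,w=400,h=300,x0=-75,y0=-56):  # panel: +x right, +y down
    T=np.load(f"pics/{name}.npy"); im=cv2.imread(f"pics/{name}.png")
    U=np.zeros((h,w,2),np.float32)
    for i in range(h):
        for j in range(w): U[i,j]=proj((F@[x0+j/s,y0+i/s,0,1])[:3],T)
    return cv2.remap(im,U,None,cv2.INTER_CUBIC)
E
python3 - <<'E'
from rim import *
for c,(a,b) in E.items():
    X=[]
    for p,q in zip(a,b):
        x,e=tri([ray("wrist",p,T1),ray("wrist",q,T2)]); X.append(x); print(c,x.round(1),e[0])
    X=np.array(X); m=X.mean(0); n=np.linalg.svd(X-m)[2][2]; n*=np.sign(n[2]); print("normal",n.round(3),"tilt",np.degrees(np.arccos(n[2])).round(1),"lean az",np.degrees(np.arctan2(n[1],n[0])).round(1),"mean",m.round(1))
C1,C2=np.load("pics/c1.npy"),np.load("pics/c2.npy")
print("tape red",tri([ray("wrist",(530.3,255.4),C1),ray("wrist",(346.5,255.3),C2)]))
def px(x0,r0,u,v): return (x0+u/2.5-.5,r0+v/2.5-.5)
for nm,a,b in [("yel tape TL",(131,139),(459,131)),("TR",(281,191),(584,183)),("BR",(248,262),(574,249)),("BL",(102,212),(450,201))]:
    print(nm,tri([ray("wrist",px(240,200,*a),C1),ray("wrist",px(80,200,b[0]-400,b[1]),C2)]))
for nm,a,b in [("red plug corner front",(213,394),(525,375)),("red plug left",(146,457),(446,444))]:
    print(nm,tri([ray("wrist",px(430,150,a[0],a[1]-300),C1),ray("wrist",px(250,150,b[0]-400,b[1]-300),C2)]))
E
```

```text
red [ 652.2 -302.7  162.1] 0.23
red [ 651.8 -228.9  144.9] 5.32
red [ 601.8 -307.6  131.6] 0.27
red [ 604.9 -234.3  136.8] 1.92
normal [-0.395  0.084  0.915] tilt 23.8 lean az 167.9 mean [ 627.7 -268.4  143.9]
yellow [662.9 -58.6 162.9] 2.22
yellow [667.1  19.3 155.5] 0.94
yellow [611.1 -54.2 130. ] 0.55
yellow [621.2  21.7 131.2] 0.41
normal [-0.503  0.082  0.861] tilt 30.6 lean az 170.7 mean [640.6 -17.9 144.9]
tape red (array([ 415.96115549, -390.83349347,   37.0549711 ]), [0.21, 0.21])
yel tape TL (array([ 417.80429657, -192.82531344,   38.4699298 ]), [0.11, 0.11])
TR (array([ 400.72181128, -237.90945595,   38.40310003]), [0.07, 0.07])
BR (array([ 375.44514393, -228.62776371,   36.61849913]), [0.0, 0.0])
BL (array([ 393.14671238, -183.39792756,   38.83329136]), [0.69, 0.69])
red plug corner front (array([ 474.64401488, -357.30856877,   49.89756214]), [0.15, 0.15])
red plug left (array([ 455.63565398, -335.90601841,   51.08137261]), [0.39, 0.39])
```

```bash
cat > pv.py <<'E'
from rim import *
F={"yellow":frame([621,-19,138],-9.3),"red":frame([611,-269,138],1)}
if __name__=="__main__":
    P=[]
    for c in F:
        for n in("n1","n2"):
            a=rect(n,F[c]); cv2.imwrite(f"pics/r_{c}_{n}.png",a)
            a=cv2.LUT(a,np.clip((np.arange(256)-100)*1.6,0,255).astype(np.uint8))
            for v in range(-70,75,10):
                p=int(round((v+75)*2.667)); cv2.line(a,(p,0),(p,6),(255,255,0),1); cv2.putText(a,str(v),(p-8,16),0,.33,(255,255,0),1)
            for v in range(-50,56,10):
                p=int(round((v+56)*2.667)); cv2.line(a,(0,p),(6,p),(255,255,0),1); cv2.putText(a,str(v),(8,p+4),0,.33,(255,255,0),1)
            P.append(a)
    cv2.imwrite("pics/rect.png",np.vstack([np.hstack(P[:2]),np.hstack(P[2:])]))
E
python3 pv.py
```

```text
(no output)
```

View pics/rect.png

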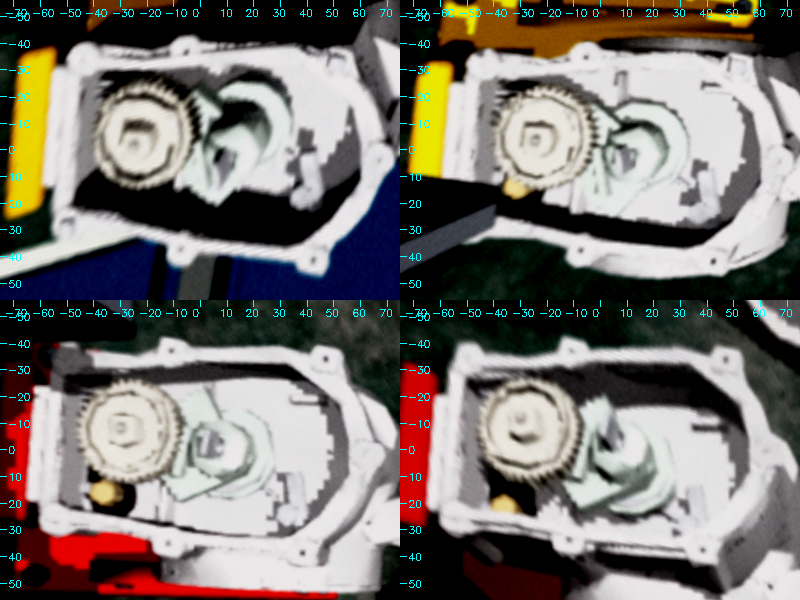

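Run:
```python
from pv import *
def runs(v,xs,th=195):
    b=np.r_[0,(v>th).astype(int),0]; d=np.flatnonzero(np.diff(b)); return [(round(float(xs[a]),1),round(float(xs[z-1]),1)) for a,z in zip(d[::2],d[1::2]) if z-a>3]
s=5
for c in F:
  for n in("n1","n2"):
    a=cv2.cvtColor(rect(n,F[c],s=s,w=700,h=500,x0=-70,y0=-50),cv2.COLOR_BGR2GRAY); xs=np.arange(700)/s-70; ys=np.arange(500)/s-50
    print(c,n)
    for x in range(-45,46,15):
        r=runs(a[:,int((x+70)*s)],ys); print(" x",x,[q for q in r if q[0]<-22 or q[1]>22])
    for y in (-25,-20,-15,-10,-5,0,5,10,15,20,25):
        r=runs(a[int((y+50)*s)],xs); print(" y",y,[q for q in r if q[0]<-44 or q[1]>46])
```

```text
yellow n1
 x -45 [(-39.4, -21.6), (23.8, 38.2)]
 x -30 [(-38.2, -35.0), (-34.4, -30.4), (26.4, 33.8)]
 x -15 [(-37.4, -36.6), (-34.4, -30.2), (-22.4, -20.0), (30.2, 34.4)]
 x 0 [(-40.0, -31.6), (33.8, 38.6)]
 x 15 [(-37.2, -32.2), (-25.0, -19.2), (35.4, 39.2)]
 x 30 [(-38.4, -27.2), (37.0, 41.2)]
 x 45 [(-35.4, 5.8), (30.0, 46.6)]
 y -25 [(-67.6, -44.4), (31.4, 59.6)]
 y -20 [(-68.0, -45.4), (34.0, 63.8)]
 y -15 [(-68.4, -45.6), (34.2, 55.2), (57.4, 66.2)]
 y -10 [(-68.8, -44.8), (26.4, 54.6), (58.2, 67.6)]
 y -5 [(-69.2, -45.4), (42.4, 53.6), (59.6, 68.6)]
 y 0 [(-69.8, -46.2), (43.6, 50.4), (60.2, 69.8)]
 y 5 [(-70.0, -46.0), (37.6, 46.8), (60.4, 69.8)]
 y 10 [(-70.0, -46.4), (60.6, 68.6)]
 y 15 [(-70.0, -60.4), (-54.6, -47.6), (58.4, 66.0)]
 y 20 [(-70.0, -61.2), (-55.2, -49.2), (54.0, 63.8)]
 y 25 [(-54.6, -34.8), (50.4, 60.6)]
yellow n2
 x -45 [(-34.8, -24.2), (-22.2, -17.4), (31.6, 33.6)]
 x -30 [(-35.0, -27.2), (27.0, 32.8)]
 x -15 [(-34.8, -28.2), (30.8, 35.6)]
 x 0 [(-37.6, -19.2), (-0.2, 24.0), (34.2, 43.6)]
 x 15 [(-35.4, -19.6), (-7.8, 25.4), (35.8, 47.6)]
 x 30 [(-36.4, 
[... 1808 characters left out ...]
-37.6, -33.0), (16.0, 23.4), (26.4, 35.6), (36.8, 39.2), (48.0, 49.8)]
 x 30 [(-38.0, -33.0), (21.6, 31.0), (31.8, 37.0), (38.2, 40.4)]
 x 45 [(-38.6, -23.4), (-5.8, 37.2)]
 y -25 [(-56.6, -51.2), (43.0, 54.8)]
 y -20 [(-61.6, -51.4), (49.0, 58.2)]
 y -15 [(-62.6, -51.6), (-45.6, -10.4), (53.2, 60.8)]
 y -10 [(-62.8, -51.0), (-44.8, -8.8), (54.4, 62.6)]
 y -5 [(-63.4, -51.2), (-44.8, -34.2), (55.6, 66.2)]
 y 0 [(-63.6, -52.4), (19.2, 48.0), (55.8, 69.8)]
 y 5 [(-64.2, -51.0), (17.8, 50.0), (55.8, 69.8)]
 y 10 [(-64.4, -52.0), (20.4, 50.4), (54.6, 64.8)]
 y 15 [(-65.0, -52.4), (17.2, 48.4), (51.0, 62.6)]
 y 20 [(-65.0, -50.6), (-44.8, -42.6), (33.2, 62.2)]
 y 25 [(-59.8, -27.4), (26.4, 59.2)]
```

```bash
cat > it.py <<'E'
from pv import *
def edges(n,Fc,s=5):
    a=cv2.GaussianBlur(cv2.cvtColor(rect(n,Fc,s=s,w=700,h=500,x0=-70,y0=-50),cv2.COLOR_BGR2GRAY),(3,3),0).astype(float)
    def first(v,c,lo,hi): # from inside edge search outward start: run bright start
        pass
    out={}
    for x in (-35,-30,-25,-20,0,5,15,20,25,30):
        v=a[:,int((x+70)*s)]; r=[]
        hw=np.interp(x,[-45,-30,-15,0,15,30],[25.5,28.3,30.4,32.6,33,33])
        for sg in(-1,1):
            ys=np.arange(hw-4,hw+4,.2); b=np.interp(sg*ys,np.arange(500)/s-50,v); g=np.gradient(b); k=np.argmax(g); r.append(sg*ys[k] if g[k]>6 else np.nan)
        out[x]=np.round(r,1)
    for y in (-10,-5,0,5,10):
        v=a[int((y+50)*s)]; r=[]
        for sg,hw in((-1,53.5),(1,53.5)):
            xs=np.arange(hw-5,hw+5,.2); b=np.interp(sg*xs,np.arange(700)/s-70,v); g=np.gradient(b); k=np.argmax(g); r.append(sg*xs[k] if g[k]>6 else np.nan)
        out["y%d"%y]=np.round(r,1)
    return out
if __name__=="__main__":
    o={"red":(F["red"]@[1.9,-.7,0,1])[:3],"yellow":(F["yellow"]@[7.2,1.4,0,1])[:3]}; yw={"red":3.3,"yellow":-4.8}
    for c in o:
        for z in (138,o[c][2]):
            p=o[c].copy();p[2]=z; Fc=frame(p,yw[c]); e1,e2=edges("n1",Fc),edges("n2",Fc); print(c,p.round(1))
            for k in e1: print("  ",k,e1[k].tolist(),e2[k].tolist(), np.round(np.nanmean([e1[k].mean(),e2[k].mean()]),2))
E
python3 it.py
```

```text
red [ 612.7 -269.7  138. ]
   -35 [-29.2, 26.2] [-30.2, nan] -1.5
   -30 [-29.3, 27.1] [-30.1, 25.7] -1.65
   -25 [-29.6, 28.4] [-30.6, 26.8] -1.25
   -20 [-30.5, 29.3] [-31.7, nan] -0.6
   0 [-32.8, 32.2] [-33.6, nan] -0.3
   5 [-32.9, 32.7] [-33.5, 28.7] -1.25
   15 [-32.8, 33.0] [-33.4, nan] 0.1
   20 [-33.0, nan] [-34.2, nan] nan
   25 [-33.0, 32.6] [-34.0, nan] -0.2
   30 [-32.8, 32.8] [-34.2, nan] 0.0
   y-10 [nan, 52.3] [nan, 52.3] nan
   y-5 [nan, 53.7] [nan, 54.1] nan
   y0 [nan, 53.9] [-54.7, 54.1] -0.3
   y5 [nan, 54.3] [nan, 54.5] nan
   y10 [nan, 52.7] [nan, 52.7] nan
red [ 612.7 -269.7  139. ]
   -35 [-29.0, 26.4] [-29.4, nan] -1.3
   -30 [-29.1, 27.1] [-29.3, 26.3] -1.25
   -25 [-29.8, 28.4] [-30.0, 27.4] -1.0
   -20 [-30.3, 29.3] [-30.9, nan] -0.5
   0 [-32.6, 32.2] [-32.8, nan] -0.2
   5 [-32.5, 32.7] [-32.7, 28.9] -0.9
   15 [-32.6, 33.0] [-32.8, nan] 0.2
   20 [-32.6, nan] [-33.6, nan] nan
   25 [-32.6, 32.6] [-33.0, nan] 0.0
   30 [-32.6, 32.8] [-32.8, nan] 0.1
   y-10 [-54.7, 51.9] [-55.1, 51.9] -1.5
   y-5 [nan, 53.5] [nan, 53.7] nan
   y0 [nan, 53.7] [-54.7, 53
[... 692 characters left out ...]
8.0, 26.0] [-26.4, 27.2] -0.3
   -30 [-28.3, 27.1] [-27.3, 28.3] -0.05
   -25 [-28.2, 27.2] [-27.8, 29.0] 0.05
   -20 [-29.5, 28.5] [-26.7, 29.9] 0.55
   0 [nan, 31.0] [-30.8, 32.6] 0.9
   5 [-32.7, 31.1] [nan, 32.5] -0.8
   15 [-31.4, 31.4] [nan, 32.8] 0.0
   20 [-29.0, 31.6] [nan, 33.2] 1.3
   25 [nan, 31.6] [nan, 33.2] nan
   30 [nan, 30.8] [-29.0, 32.6] 1.8
   y-10 [nan, 51.5] [-54.7, 51.1] -1.8
   y-5 [nan, 52.7] [nan, 52.5] nan
   y0 [nan, 53.1] [nan, 52.9] nan
   y5 [nan, 53.3] [-55.7, 53.5] -1.1
   y10 [nan, 51.1] [nan, 52.1] nanit.py:24: RuntimeWarning: Mean of empty slice
  for k in e1: print("  ",k,e1[k].tolist(),e2[k].tolist(), np.round(np.nanmean([e1[k].mean(),e2[k].mean()]),2))
```

Run:
```python
from h import *
for i in range(4):
    o=ctrl.get_obs(); print(o["t"],o["tcp_pos"].round(2) if hasattr(o["tcp_pos"],'round') else o["tcp_pos"],np.round(o["ee_rot"],2),np.round(o["joint_pos"],3),np.round(o["qvel"],2)); ctrl.wait(.02)
```

```text
7.2333 [590.28 -81.75 240.11] [ 1.7998e+02 -3.0010e+01 -1.2000e-01] [-19.558  -8.495 117.551  14.031  43.231  62.689] [ 0.16 -0.07  0.08  0.23  0.1   0.09]
7.25 [590.27 -81.69 240.08] [ 1.7998e+02 -3.0000e+01 -1.2000e-01] [-19.553  -8.494 117.552  14.032  43.233  62.692] [ 0.18 -0.08  0.29 -0.1   0.16  0.12]
7.2667 [590.23 -81.65 240.07] [ 1.7999e+02 -3.0000e+01 -1.2000e-01] [-19.552  -8.498 117.557  14.034  43.234  62.692] [ 0.11 -0.04  0.19  0.06  0.07  0.06]
7.2833 [590.22 -81.59 240.05] [ 1.7999e+02 -3.0000e+01 -1.2000e-01] [-19.547  -8.499 117.559  14.034  43.235  62.696] [ 0.2  -0.11  0.24  0.05  0.1   0.12]
```

```bash
cat > ends.py <<'E'
from cov import *
for c in COV:
    X=COV[c]; f=(X[0]+X[1])/2; r=(X[2]+X[3])/2; d=(f-r)[:2]; d/=np.linalg.norm(d); nrm=np.array([-d[1],d[0]]); m=((f+r)/2)[:2]
    print(c,"bossmid",m.round(1))
    for k in ("c1","c2"):
        T=np.load(f"pics/{k}.npy"); im=cv2.GaussianBlur(cv2.imread(f"pics/{k}.png"),(3,3),0)
        for z,sg in ((6,1),(10.5,-1)):
            R=[]
            for w in (-12,-8,-4,0,4,8,12):
                ss=np.arange(45,80,.5); U=np.array([[proj(np.r_[m+sg*s*d+w*nrm,z],T) for s in ss]],np.float32)
                v=cv2.remap(im,U,None,cv2.INTER_LINEAR)[0].astype(float).sum(1); g=np.gradient(v); i=np.argmax(g); R.append((float(ss[i]),int(g[i])))
            print(" ",k,"round" if sg>0 else "square",R)
E
python3 ends.py
```

```text
yellow bossmid [ 409.  -215.2]
  c1 round [(67.5, 42), (67.5, 36), (62.0, 45), (62.5, 37), (62.5, 33), (62.0, 44), (62.5, 42)]
  c1 square [(66.5, 71), (68.0, 74), (69.5, 39), (72.0, 54), (73.0, 53), (75.0, 53), (75.5, 53)]
  c2 round [(62.0, 55), (62.5, 36), (62.0, 55), (62.5, 45), (62.0, 52), (62.0, 38), (62.5, 55)]
  c2 square [(66.0, 74), (68.0, 77), (69.5, 74), (71.0, 68), (72.0, 69), (74.0, 75), (76.0, 74)]
red bossmid [ 425.3 -382.2]
  c1 round [(63.0, 36), (63.0, 37), (63.0, 41), (62.5, 30), (62.5, 35), (63.0, 35), (62.5, 35)]
  c1 square [(64.5, 16), (66.0, 15), (65.0, 17), (65.0, 15), (65.5, 13), (64.5, 12), (65.0, 15)]
  c2 round [(56.5, 36), (57.5, 35), (59.0, 39), (59.5, 37), (59.0, 31), (58.5, 31), (62.5, 32)]
  c2 square [(60.5, 6), (60.0, 7), (60.0, 7), (60.0, 13), (60.0, 9), (60.5, 8), (60.5, 13)]
```

```bash
cat > cp.py <<'E'
from cov import *
s=2.1
rows=[]
for c in ("red","yellow"):
    X=COV[c]; f=(X[0]+X[1])/2; r=(X[2]+X[3])/2; d=(f-r)[:2]; d/=np.linalg.norm(d); nrm=np.array([-d[1],d[0]]); m=((f+r)/2)[:2]; P=[]
    for z in (52,8):
        for k in ("c1","c2"):
            T=np.load(f"pics/{k}.npy"); im=cv2.imread(f"pics/{k}.png")
            U=np.array([[proj(np.r_[m+(70-i/s)*d+(47-j/s)*nrm,z],T) for j in range(200)] for i in range(298)],np.float32)
            a=cv2.remap(im,U,None,cv2.INTER_CUBIC); a=(255*(a/255.)**.5).astype(np.uint8)
            for v in range(-70,71,10):
                p=int((70-v)*s); cv2.line(a,(0,p),(5,p),(255,255,0),1)
                if v%20==0: cv2.putText(a,str(v),(6,p+4),0,.3,(255,255,0),1)
            for v in range(-40,41,10):
                p=int((47-v)*s); cv2.line(a,(p,0),(p,5),(255,255,0),1); 
                if v%20==0: cv2.putText(a,str(v),(p-6,14),0,.3,(255,255,0),1)
            P.append(a)
    rows.append(np.hstack(P))
cv2.imwrite("pics/cp.png",np.vstack(rows))
E
python3 cp.py
```

```text
(no output)
```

View pics/cp.png

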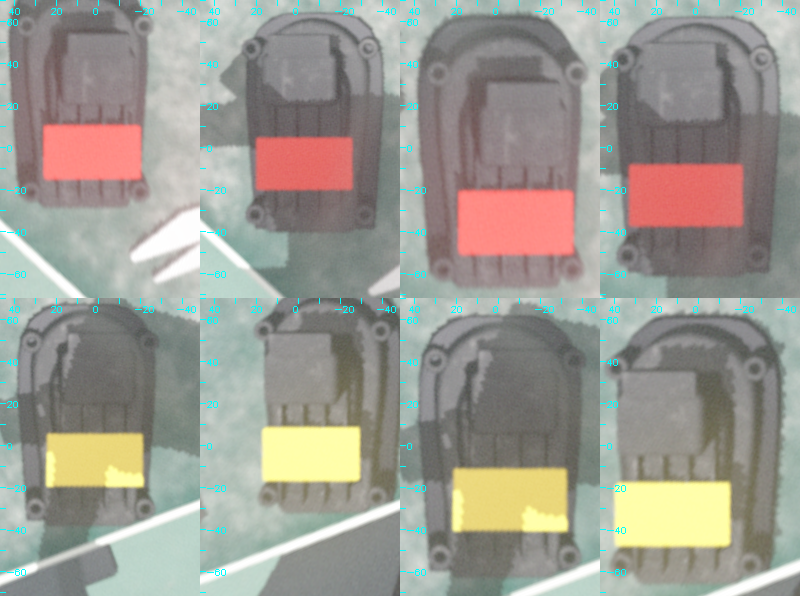

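```bash
cat > act.py <<'E'
from rim import *
CASE={"red":frame([612.5,-270.1,139.2],4.5),"yellow":frame([627.5,-17.4,139.2],-4.5)}
PLUG={"red":((449.5,-359.9),42.5),"yellow":((439.8,-226.7),-20.6)}
def st(tag):
    o=ctrl.get_obs(); print(tag,"t",round(o["t"],2),"tcp",np.round(o["tcp_pos"],1),"rot",np.round(o["ee_rot"],1),"w",round(o["grip_width"],1),"gf",np.round(o["grip_force"],1),"F",np.round(o["wrist_force"],1)); return o
def settle(p,a,speed=100,n=1,w=.35):
    p=np.array(p,float); ctrl.move_l(p,a,speed=speed); cmd=p.copy()
    for _ in range(n):
        ctrl.wait(w); cmd+=p-np.array(ctrl.get_obs()["tcp_pos"]); ctrl.move_l(cmd,a,speed=30)
    ctrl.wait(.15); return cmd
def grasp(c):
    (x,y),yaw=PLUG[c]; a=[180,0,yaw]
    ctrl.grip(60); ctrl.goto((x,y,110),a); settle((x,y,40),a,100)
    st("pre"); ctrl.grip(20,60); st("closed")
    ctrl.move_l((x,y,200),a,speed=200); st("lifted")
def place_pose(c,dx,dz):
    F=CASE[c]; R=F[:3,:3]@np.diag([1,-1,-1]); return (F@[30+dx,0,34+dz,1])[:3],eul(R)
E
python3 - <<'E'
from act import *
for c in CASE:
    p,a=place_pose(c,0,60); q,_=place_pose(c,0,0); print(c,p,a,ctrl.solve_ik(p,a),q,ctrl.solve_ik(q,a))
ctrl.goto((470,-260,220),[180,0,20])
grasp("red")
E
```

```text
red [ 591.54555741 -271.7491504   235.60638796] [180.  -30.    4.5] [-40.51309941   2.0162521  108.0823904   27.07452686  50.98338886
  31.25537657] [ 621.45307742 -269.39537753  183.64486373] [-38.26797192   8.44475825 107.18843225  28.62761188  45.12361142
  30.24006517]
yellow [606.54555741 -15.7508496  235.60638796] [180.  -30.   -4.5] [ -9.33361997  -6.92112587 116.67482682   3.72758342  40.39448954
  82.97086813] [636.45307742 -18.10462247 183.64486373] [ -9.03152676   0.81385498 115.40855225   4.05922629  33.92181964
  82.70343744]
pre t 10.78 tcp [ 449.2 -359.6   39.5] rot [-180.    -0.    42.5] w 60.0 gf 0.0 F [ 0.4  0.8 -0.7]
closed t 11.12 tcp [ 449.6 -359.9   39.9] rot [179.9  -0.   42.5] w 34.4 gf 62.3 F [-0.2 -0.7  1.7]
lifted t 12.07 tcp [ 448.6 -359.   198.2] rot [-179.8    0.    42.5] w 34.3 gf 62.0 F [-0.9  0.6 -1.5]
```

```bash
cat >> act.py <<'E'
def hover(c,dx=1.0):
    p,a=place_pose(c,dx,45); ctrl.goto(p,a); p,a=place_pose(c,dx,8); settle(p,a,80); st("hover")
def down(c,dx,z0,z1,step=1.0,fmax=6):
    R=CASE[c][:3,:3]; o=ctrl.get_obs(); f0=np.array(o["wrist_force"])
    for dz in np.arange(z0-step,z1-.01,-step):
        p,a=place_pose(c,dx,dz); ctrl.move_l(p,a,speed=20); o=ctrl.get_obs()
        f=R.T@(np.array(o["wrist_force"])-f0); l=np.linalg.inv(CASE[c])@np.r_[o["tcp_pos"],1]-[30,0,34,1]
        print("dz",round(dz,1),"local",l[:3].round(1),"F",f.round(1),round(o["t"],2))
        if f[2]>fmax: print("contact"); break
    return dz
E
python3 - <<'E'
from act import *
hover("red",1.0); down("red",1.0,8,-1)
E
```

```text
hover t 14.14 tcp [ 618.2 -269.4  190.5] rot [-180.   -30.     4.5] w 34.1 gf 62.0 F [ 0.5 -0.3 -0.5]
dz 7.0 local [ 1.  -0.   6.9] F [-0.5  1.2 -0.8] 14.39
dz 6.0 local [0.9 0.1 5.9] F [-0.9  0.2 -0.1] 14.64
dz 5.0 local [0.9 0.1 4.9] F [-0.7  0.6  0.2] 14.89
dz 4.0 local [0.9 0.1 3.9] F [-0.4 -0.1 -0.3] 15.14
dz 3.0 local [0.9 0.  2.9] F [ 0.3  0.1 -0.6] 15.39
dz 2.0 local [0.9 0.  1.9] F [-1.4 -0.3 -0.2] 15.64
dz 1.0 local [1.1 0.2 1.1] F [-1.5  1.6  2.1] 15.89
dz 0.0 local [1.4 0.3 0.4] F [-1.4  3.   4.3] 16.14
dz -1.0 local [ 1.8  0.3 -0.2] F [-0.1  4.7  8.2] 16.39
contact
```

```bash
cat >> act.py <<'E'
def release(c,dx,dz):
    p,a=place_pose(c,dx,dz); ctrl.grip(50); st("open"); p,a=place_pose(c,dx,dz+45); ctrl.move_l(p,a,speed=150)
def tape(im,c):
    h=cv2.cvtColor(im,cv2.COLOR_RGB2HSV); m=mask(im,"red") if c=="red" else cv2.inRange(h,(22,100,90),(36,255,255))
    n,l,s,ce=cv2.connectedComponentsWithStats(m); return m,s,ce,l
def check(c,name):
    R=[];F=CASE[c]
    for k,(dx,dy) in enumerate([(0,-50),(0,50)]):
        p,a=(F@[-10+dx,dy,150,1])[:3],eul(F[:3,:3]@np.diag([1,-1,-1])); ctrl.goto(p,a); ctrl.wait(.25)
        im,T=shot("wrist",f"{name}{k}"); m,s,ce,l=tape(im,c); e=proj((F@[-15.6,0,31,1])[:3],T)
        i=1+np.argmin(np.where(s[1:,4]>300,np.linalg.norm(ce[1:]-e,axis=1),1e9)); r=cv2.minAreaRect(np.argwhere(l==i)[:,::-1].astype(np.float32))
        print("exp px",e.round(1),"got",ce[i].round(1),s[i,4],r); R.append(ray("wrist",ce[i],T))
    x,e=tri(R); print("tape local",(np.linalg.inv(F)@np.r_[x,1])[:3].round(1),e,"want -15.6 0 31", "t",ctrl.get_obs()["t"])
E
python3 - <<'E'
from act import *
release("red",1.0,-.5); check("red","k")
E
```

```text
open t 16.69 tcp [ 622.8 -269.6  183. ] rot [180.  -30.    4.5] w 49.5 gf 0.0 F [ 0.6 -0.4  0.5]
exp px [251.3 241.6] got [250.4 240.4] 2249 ((250.5, 240.5), (35.0, 65.0), 90.0)
exp px [380.7 242.1] got [379.2 240.7] 2226 ((379.44293212890625, 240.79473876953125), (64.86404418945312, 34.6662483215332), 1.1691392660140991)
tape local [-15.1   0.9  29.6] [0.07, 0.07] want -15.6 0 31 t 18.7
```

```bash
cat >> act.py <<'E'
def push(c,x,y=0,top=33,f=8):
    F=CASE[c]; a=eul(F[:3,:3]@np.diag([1,-1,-1])); ctrl.grip(0)
    ctrl.goto((F@[x,y,top+25,1])[:3],a); ctrl.move_l((F@[x,y,top+4,1])[:3],a,speed=100); ctrl.wait(.2); f0=np.array(ctrl.get_obs()["wrist_force"])
    for z in np.arange(top+3,top-6,-1):
        ctrl.move_l((F@[x,y,z,1])[:3],a,speed=25); o=ctrl.get_obs(); fz=(F[:3,:3].T@(np.array(o["wrist_force"])-f0))[2]
        l=(np.linalg.inv(F)@np.r_[o["tcp_pos"],1])[:3]; print(z,l.round(1),fz.round(1))
        if fz>f: break
    ctrl.move_l((F@[x,y,top+40,1])[:3],a,speed=150); st("pushed")
E
python3 - <<'E'
from act import *
push("red",5)
E
```

```text
36 [ 8.9 -1.8 43.2] 6.3
35 [ 9.  -1.8 43. ] 12.6
pushed t 21.19 tcp [ 581. -273.  207.] rot [179.8 -30.2   4.6] w -0.4 gf 0.0 F [ 0.7  0.7 -0.2]
```

Run:
```python
from act import *
check("red","m")
ctrl.goto((470,-240,220),[180,0,0])
grasp("yellow")
```

```text
exp px [251.7 240.9] got [250.9 239.6] 2257 ((250.5, 239.5), (35.0, 65.0), 90.0)
exp px [380.7 242.1] got [379.3 240.7] 2227 ((379.4252624511719, 240.76187133789062), (64.93738555908203, 34.62625503540039), 1.0050859451293945)
tape local [-15.1   0.9  29.5] [0.05, 0.05] want -15.6 0 31 t 22.7333
pre t 25.98 tcp [ 439.5 -226.5   39.5] rot [-180.     0.   -20.6] w 60.0 gf 0.0 F [ 0.2 -0.3  0.4]
closed t 26.32 tcp [ 439.9 -226.8   39.9] rot [ 1.80e+02 -1.00e-01 -2.06e+01] w 34.4 gf 61.1 F [-0.2  0.4  2. ]
lifted t 27.27 tcp [ 438.7 -225.9  198.3] rot [-180.     0.2  -20.6] w 34.1 gf 60.7 F [-0.8 -0.5 -1.6]
```

Run:
```python
from act import *
hover("yellow",1.0); down("yellow",1.0,8,-1)
```

```text
hover t 29.69 tcp [633.1 -17.9 190.5] rot [180.  -30.   -4.5] w 34.5 gf 60.7 F [ 0.5 -0.4 -1.6]
dz 7.0 local [ 1.  -0.   6.9] F [ 0.6 -0.1  0.1] 29.94
dz 6.0 local [0.9 0.  5.9] F [0.2 0.9 1.5] 30.19
dz 5.0 local [ 0.9 -0.   4.9] F [-0.9  0.3  0.3] 30.44
dz 4.0 local [ 0.9 -0.   3.9] F [0.  0.5 1.2] 30.69
dz 3.0 local [ 0.9 -0.   2.9] F [-0.8 -0.3  0.9] 30.94
dz 2.0 local [0.9 0.  1.9] F [0.  0.6 1.2] 31.19
dz 1.0 local [1.2 0.1 1.1] F [0.4 1.3 1.6] 31.44
dz 0.0 local [1.4 0.3 0.1] F [0.9 1.2 0.6] 31.69
dz -1.0 local [ 1.1  0.3 -1. ] F [0.3 2.5 1.7] 31.94
```

Run:
```python
from act import *
d=down("yellow",1.0,-1,-3,.5,5); release("yellow",1.0,d+.5); check("yellow","y")
```

```text
dz -1.5 local [ 1.2  0.3 -1.4] F [-0.6  1.   0.1] 32.19
dz -2.0 local [ 1.2  0.3 -1.5] F [-0.7  1.1  4.6] 32.44
dz -2.5 local [ 1.3  0.3 -1.6] F [-2.2  2.1  7.9] 32.69
contact
open t 32.99 tcp [638.5 -18.9 181.7] rot [179.9 -30.   -4.5] w 50.0 gf 0.0 F [-0.3  0.1  0.3]
exp px [250.1 241.2] got [250.  239.9] 2245 ((249.5, 239.5), (35.0, 65.0), 90.0)
exp px [380.8 242.1] got [379.8 240.6] 2159 ((380.03924560546875, 241.00076293945312), (65.5168228149414, 35.208919525146484), 1.123302698135376)
tape local [-15.2   0.4  28.9] [0.04, 0.04] want -15.6 0 31 t 35.0
```

Run:
```python
from act import *
ctrl.move_l((np.array(ctrl.get_obs()["tcp_pos"])+[-20,0,20]))
push("red",-14,1,top=35,f=10)
push("red",31,1,top=48,f=10)
check("red","q")
```

```text
38 [-13.9   0.9  38.2] -0.2
37 [-14.1   1.   36.9] 0.1
36 [-14.1   1.1  35.9] -0.9
35 [-14.1   1.1  34.9] 0.1
34 [-14.    1.   33.9] -0.8
33 [-14.1   1.1  32.9] 0.5
32 [-14.1   1.1  31.9] -0.1
31 [-14.1   1.1  30.9] 0.5
30 [-14.1   1.   29.9] 0.2
pushed t 40.38 tcp [ 563.1 -273.4  197.8] rot [179.9 -30.1   4.5] w 0.1 gf 0.0 F [-0.3 -0.   0.4]
51 [31.2  0.9 51.3] 0.1
50 [30.9  1.  49.9] -0.5
49 [30.9  1.1 48.9] 1.0
48 [30.9  1.  47.9] 0.1
47 [30.9  1.1 46.9] 0.6
46 [30.9  1.  45.9] 0.7
45 [30.9  1.  44.9] 0.4
44 [31.2  0.9 44.4] 3.5
43 [31.2  0.9 44.3] 12.0
pushed t 44.16 tcp [ 595.5 -270.7  231.2] rot [179.9 -30.1   4.5] w 0.0 gf 0.0 F [-1.  -0.3 -0.4]
exp px [251.3 241.8] got [250.3 240.4] 2251 ((250.5, 240.5), (35.0, 65.0), 90.0)
exp px [380.8 242.2] got [379.3 240.7] 2227 ((379.4140319824219, 241.2125244140625), (64.90484619140625, 35.462005615234375), 1.1691392660140991)
tape local [-14.9   1.   29.6] [0.06, 0.06] want -15.6 0 31 t 45.6917
```

Run:
```python
from station import ctrl
print(ctrl.sign_off())
```

```text
the job is handed in; nothing more can be done
None
```

Both covers are set on their own gear cases, connector end up the slope and let go, and the job was handed in at about 46 s. Wrist-camera checks, plus a light push on the red cover, put them home to about 1 mm. The result has not been returned.

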